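# Blank the last port and set the air for a head leak test

## Task

The cylinder head is about to be leak-tested: push the orange rectangular plug fully home into the one open port (the one framed in blue), so that its flange sits flat on the head. Then turn the air regulator's black knob until its white line points at the red mark, and after that slide the yellow lock all the way over the knob. Leave the brass plug, the wrench and the spray can where they are.

Things in the scene. Friction and masses are not known exactly. Their poses are not given: they have to be found in the camera images.
- plug: Loose orange plug, 120 g, standing upright on the table. Origin: centre of its underside. Dark shank 40 (x) by 30 (y) by 22 high, its lowest 5 tapered to 34 by 24; orange flange 54 (x) by 44 (y), z = 22 to 28; orange grip ridge 40 long (x), 14 thick (y), z = 28 to 62: grip it across y. A half turn about z makes no difference.
- gasket: Flat blue frame, 76 by 58 outside, 1 thick, on the head round its one open port. Fixed. Origin: centre of the port's mouth, on the head's top face, 110 above the table; x along the port's long side and the head's length. Port 42 (x) by 32 (y), 32 deep. When the plug is home, its origin lies 22 below this one and its x along this x, either way round.
- head: Aluminium cylinder head lying port face up, fixed: block 300 (x) by 100 (y) by 110 high, valve springs standing out 34 from its -y side. Origin: centre of its underside. Three ports along x, at -90, 0 and +90; two are already blanked, the third (which one varies) is open.
- blank_a: Fixed grey and black blank already seated in another port: flange and ridge like the plug's, standing 40 above the head's top face. Origin: centre of the flange's underside, on the top face.
- blank_b: A second such fixed blank.
- regulator: Grey air regulator, fixed. Origin: under the knob's axis, at table height; x along its length. Housing x from -120 to 125, 94 wide (y), 45 high. On top: gauge 54 across, 8 high, at x = -78; knob at x = 0 on a white dial, red mark on its -x side; two lock rails 10 high at y = +-26, x from 35 to 120.
- knob (a joint): Knob angle (rad), grows clockwise seen from above, 0 to 2.6; it stays where it is left. At 1.6 the white line points at the red mark and the grip bar lies along the regulator's x axis.
- knob_grip (a point): On the knob's axis, 79 above the table, the height to grip; turns with the knob. Its x runs along the grip bar (42 long, 14 thick along y, 55 to 92 above the table); the white line is on the bar's top, on its -x half. Below the bar: a disc of radius 22, top 55 above the table.
- lock (a joint): Lock travel (m), 0 back, 0.045 all the way over the knob (end stop); it slides towards the regulator's -x with about 1.5 N of friction and stays where it is left.
- lock_tab (a point): Centre of the lock's yellow tab, 79 above the table; axes as the regulator's. Tab 28 long (x), 12 thick (y), 60 to 92 above the table; grip it across y. Below it a plate with two prongs, 56 to 60 above the table, reaching 68 towards -x at y = +-14.5, either side of the bar when locked. Tab is 92 from the knob's axis at travel 0, 47 at full travel.
- round_plug: Bystander: loose round brass plug, 52 across, 45 high, standing on the table. Origin: centre of its underside.
- wrench: Bystander: loose steel wrench, 170 long, lying flat. Origin: middle of its underside; x along its length.
- spray_can: Bystander: loose steel can, 60 across, 190 high, standing. Origin: centre of its underside.
There are look-alikes about, which are no part of the job. What is shaped like the plug but purple is not meant.

How it is judged (in metres and radians):
On the way, in this order (a step that is already met when the one before it is completed fails the run):
1. the orange plug is fully home in the open port (horizontal distance between plug and gasket below 0.004 m and z of plug in the frame of gasket below -0.0195 m and angle between the x axis of plug and the x axis of gasket, either way round below 0.1 rad and angle between plug's own z axis and vertical below 0.06 rad), for 0.2 s.
2. the knob points at the red mark, the lock still back (value of joint knob between 1.46 and 1.74 rad and value of joint lock below 0.015 m), for 0.2 s.
3. the lock is all the way over the knob, which still points at the mark (value of joint knob between 1.46 and 1.74 rad and value of joint lock above 0.04 m), for 0.2 s.
At the end, for the whole second after the job is handed in: The plug is at rest in the framed port: its origin within 4 mm sideways of the port's centre, at least 19.5 mm below its mouth (22 is home), its long side within 0.1 rad of the port's and tilted less than 0.06 rad; the knob reads 1.6 within 0.14 rad; the lock's travel is over 40 mm of 45 (all of step 1 and all of step 3 and linear speed of plug below 0.02 m/s); the robot touches nothing.
It fails at once if the brass plug is pushed more than 3 cm or knocked over (distance of round_plug from where it was at the start of the episode above 0.03 m or angle between round_plug's own z axis and vertical above 0.5 rad).
It fails at once if the wrench is pushed more than 3 cm or knocked over (distance of wrench from where it was at the start of the episode above 0.03 m or angle between wrench's own z axis and vertical above 0.5 rad).
It fails at once if the spray can is pushed more than 3 cm or knocked over (distance of spray_can from where it was at the start of the episode above 0.03 m or angle between spray_can's own z axis and vertical above 0.5 rad).
It also fails if it takes over 61 s, if anything falls off the work surface, if the arm or the gripper's body presses on something with over 40 N, if the wrist force passes 120 N, or if a joint passes its speed limit or range.

## Robot

A 7-joint arm with a two-finger parallel gripper is mounted at the origin on the work surface. World frame = base frame: x ahead of the robot, y to its left, z up, the work surface at z = 0. Lengths are in mm, angles in rad, forces in N, time in s.
With the tool pointing down it reaches from about 400 to 875 mm from the base axis. Payload 4.4 kg.
Tool frame: the origin (TCP) lies midway between the tips of the shut fingers; the grasp point (between the pads) lies 19 mm behind it; z points along the fingers, y is the line along which they close (so a half turn about z gives the same grasp; the last joint's range is limited). The gripper opens to 85 mm and grips with 20 to 120 N. Pads are 22 mm wide; open, the fingers measure 114 mm over their backs; the gripper's body (76 mm by 85 mm) begins 54 mm behind the grasp point. The pads swing forward as they close: fully open they stand 13 mm farther back than shut.
Start: joints at [-1.314, 0.628, 0.038, 1.517, -0.027, 0.996, -0.02], TCP at [206.171, 616.45, 231.313] pointing down, gripper open.
Joint ranges: [-3.06, 3.06], [-0.37, 2.12], [-1.25, 1.32], [0.18, 2.47], [-1.1, 4.24], [0.23, 1.98], [-2.94, 2.94]. Speed limits (rad/s): [2.57, 2.57, 3.14, 3.14, 3.14, 3.14, 3.14].

## Interface

Orientations are given as [roll, pitch, yaw] about the fixed x, y, z axes, in that order (R = Rz(yaw) Ry(pitch) Rx(roll)).
In Python, from cell import ctrl gives the robot as it stands.
- The arm moves only by the shell command python3 -m crank 'ROWS' [OPENING]. ROWS is JSON, a list that holds one entry, the list of rows, each a list of 4 numbers: the shift along the tool's x, y, z normalised to -1 to 1, where 1 is 2.5 cm, then the turn about the tool's z normalised to -1 to 1, where 1 is 0.08 rad. In form: [[[dx, dy, dz, turn], ...]]. A call has 1 to 12 rows; each row shifts and turns the commanded pose from where the row before left it, along the tool's axes as they then stand; what a row does not reach is not made up. A row lasts 1/12 s, in which the tool goes at most 41.7 mm and 7.16 degrees, less where a joint would pass 70% of its speed; a pose out of reach is approached as far as the arm can. A call with a number of a shift or a turn outside -1 to 1 is refused whole. A call with a gripper value outside its range is refused whole. OPENING is the closure, from -1 (fully open) to 1 (shut), set as the call begins (- or left out, the last holds). The fingers move at their own pace and stop on an object; the grip force is fixed at half the most. Time passes only in rows, so rows that do not move let the fingers close. It gives the time, the measured TCP pose, the force, the opening and the grip force at its end, in the units of the state.
- ctrl.read_state(): the state, without advancing time (a new reading comes with each control period).
- ctrl.get_image(name): name is "scene" or "top" or "wrist"; returns a dict with "img" (480x640x3 uint8, red, green, blue), "intrinsics" (3x3 intrinsics, pixels), "extrinsics" (4x4, takes a point from camera to world coordinates). Camera axes: x right, y up, looking along -z (the intrinsics and any distortion apply to the point x, -y, -z); pixel columns grow to the right and rows downward; lengths in mm; the calibration is good to about 2 mm. A picture is of the moment at which its call begins. There is no depth.
- ctrl.finish_job(): hands the job in; it is judged then, once.
Trained networks look in the newest picture that a camera, given by its name, has taken for a name from the list of things; names that differ only in an ending like _2 or _b are one class to them, and where a whole thing is asked for, a point or a joint stands for the part that bears it (a point fixed in the world has none). Each returns a list of dicts, best first, with "confidence" (0 to 1); they miss things now and then, are a little off and sometimes report something else, mostly with a low value. They report only what shows in the picture. A call takes as long as a camera call. They do not tell look-alikes from the thing itself.
- ctrl.find_in(camera, target): "position" ([row, column] in pixels, amid what is visible of it).
- ctrl.trace(camera, target): "mask" (480x640 bool, what is visible of it) and "position" ([row, column] in pixels, amid what is visible of it).
- ctrl.place_of(camera, target): "position" ([row, column] in pixels: a listed point, or the origin of a listed thing).
The state is a dict: "clock": time; "qpos": joint angles; "qd": joint speeds; "tau": joint torques, N m; "eef_pos": TCP position; "tool_rot": TCP orientation; "force": force on the tool from outside, world axes, zero at the start; "torque": the same for the moment, N m; "width": finger opening in mm; "gripper_force": force on a finger pad.
Only numpy, scipy, OpenCV 4.12 (cv2) and the standard library are available. Lean on these libraries where they do the work, as an engineer would, in place of code of your own. Each camera call takes 0.05 s, during which the arm holds its last target. There are 200 camera calls.

## Working session

There is one attempt and no reset: what is moved stays moved. The work goes in short steps, Python scripts to look and compute and a shell command to move; the robot and the scene stay as the last step left them, time stands still between calls to the robot, and variables do not carry over. Pictures are saved under pics/ and viewed, at most 12 in all, crops included, and the job is handed in when it is done.

```bash
mkdir -p pics; ls; cat > h.py <<'E'
import numpy as np, cv2
from cell import ctrl
def snap(n,f=None):
    d=ctrl.get_image(n)
    if f: cv2.imwrite('pics/'+f,d['img'][:,:,::-1])
    return d
def ray(d,rc):
    K=np.array(d['intrinsics']);E=np.array(d['extrinsics'])
    v=np.linalg.inv(K)@[rc[1],rc[0],1]; v=E[:3,:3]@[v[0],-v[1],-v[2]]
    return E[:3,3],v
def at(d,rc,z):
    o,v=ray(d,rc); return (o+v*(z-o[2])/v[2]).round(1)
def proj(d,p):
    K=np.array(d['intrinsics']);E=np.array(d['extrinsics'])
    c=E[:3,:3].T@(np.array(p)-E[:3,3]); q=K@[c[0],-c[1],-c[2]]; return (q[:2]/q[2])[::-1].round(1)
E
python3 - <<'E'
from h import *
for n in ['top','scene']:
    d=snap(n,n+'.png'); print(n,np.array(d['extrinsics']).round(2).tolist(),np.array(d['intrinsics']).tolist())
    for t,z in [('plug',0),('gasket',110),('head',0),('blank_a',110),('regulator',0),('knob_grip',79),('lock_tab',79),('round_plug',0),('wrench',0),('spray_can',0)]:
        for r in ctrl.place_of(n,t):
            print(t,round(r['confidence'],2),np.round(r['position']),at(d,r['position'],z))
s=ctrl.read_state();print(s['clock'],s['eef_pos'],s['tool_rot'],s['width'])
E
```

```text
pics
top [[-0.02, 1.0, -0.05, 470.04], [-1.0, -0.02, 0.02, 65.07], [0.02, 0.05, 1.0, 1023.25], [0.0, 0.0, 0.0, 1.0]] [[436.57485860386515, 0.0, 312.9563391358471], [0.0, 436.57485860386515, 243.55432068845863], [0.0, 0.0, 1.0]]
plug 0.88 [314. 330.] [361.4   4.5   0. ]
plug 0.76 [275. 313.] [453.1  43.6  -0. ]
plug 0.47 [198. 238.] [636.3 217.3   0. ]
gasket 0.82 [199. 238.] [616.1 199.1 110. ]
head 0.62 [197. 285.] [636.5 104.9   0. ]
head 0.5 [197. 242.] [638.3 207.7   0. ]
head 0.45 [186. 325.] [661.8  10.4   0. ]
blank_a 0.81 [187. 325.] [638.2  16.6 110. ]
blank_a 0.75 [193. 281.] [628.5 108.7 110. ]
regulator 0.64 [230. 463.] [ 550.3 -313.2    0. ]
knob_grip 0.79 [229. 474.] [ 547.2 -308.2   79. ]
lock_tab 0.74 [228. 431.] [ 549.8 -214.2   79. ]
round_plug 0.87 [278. 269.] [447.5 145.5   0. ]
wrench 0.63 [159. 446.] [ 720.9 -280.7    0. ]
wrench 0.47 [189. 323.] [653.8  16.    0. ]
spray_can 0.9 [298. 158.] [406.1 403.7  -0. ]
scene [[0.01, -0.62, 0.79, 1389.99], [1.0, 0.01, -0.01, 40.06], [0.0, 0.79, 0.62, 731.06], [0.0, 0.0, 0.0, 1.0]] [[518.2994074553533, 0.0, 322.0920538551
[... 257 characters left out ...]
] [637.   98.4   0. ]
blank_a 0.95 [248. 344.] [626.   92.9 110. ]
blank_a 0.8 [254. 300.] [642.5   9.  110. ]
regulator 0.97 [266. 157.] [ 545.6 -303.7    0. ]
regulator 0.54 [224. 470.] [404.5 403.6   0. ]
knob_grip 0.96 [232. 146.] [ 529.8 -313.4   79. ]
lock_tab 0.71 [233. 193.] [ 535.5 -214.9   79. ]
round_plug 0.46 [236. 366.] [447.5 154.5   0. ]
round_plug 0.37 [248. 395.] [490.7 214.7   0. ]
wrench 0.87 [321. 148.] [ 705.9 -281.2    0. ]
wrench 0.48 [238. 366.] [456.5 151.9   0. ]
spray_can 0.68 [222. 467.] [396.4 400.    0. ]
spray_can 0.41 [233. 363.] [436.5 148.6   0. ]
1.1 [206.17955335 616.45753342 231.32191623] [ 3.14155669e+00 -6.00473190e-05  2.81869915e+00] 85.22090890213929
```

View pics/top.png

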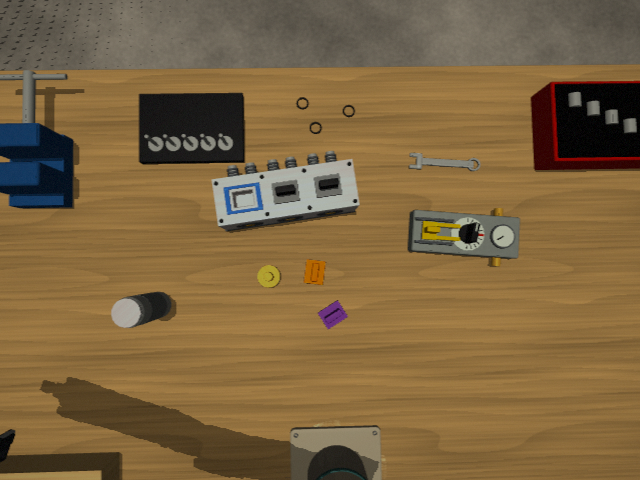

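View pics/scene.png

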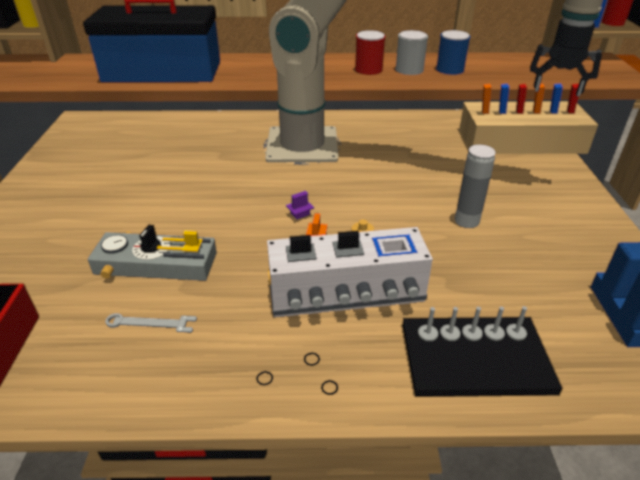

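Top view: there are two plug shapes, orange at (272,315) and purple at (314,332). The orange one is the plug and the purple one is the look-alike. The blue-framed open port is at (199,243), and the knob and lock at (232,470) and (230,431).

```bash
python3 - <<'E'
from h import *
d=snap('top'); im=d['img']; hsv=cv2.cvtColor(im,cv2.COLOR_RGB2HSV)
cv2.imwrite('pics/crop1.png',np.hstack([cv2.resize(im[y:y+100,x:x+130],(390*1,300),interpolation=cv2.INTER_CUBIC) for y,x in[(250,250),(185,400)]])[:,:,::-1])
def rect(lo,hi,box,z,name):
    r0,r1,c0,c1=box
    m=np.zeros(im.shape[:2],np.uint8); m[r0:r1,c0:c1]=cv2.inRange(hsv,lo,hi)[r0:r1,c0:c1]
    ys,xs=np.nonzero(m); P=np.array([at(d,(y,x),z)[:2] for y,x in zip(ys,xs)],np.float32)
    print(name,len(P),cv2.minAreaRect(P))
rect((5,150,80),(18,255,255),(255,290,295,335),28,'orange@28')
rect((100,120,60),(125,255,255),(175,220,215,275),111,'gasket')
rect((20,150,80),(35,255,255),(215,245,415,450),79,'lockY')
rect((90,0,60),(120,90,160),(205,265,405,525),45,'housing')
E
```

```text
orange@28 529 ((459.5252685546875, 43.79954528808594), (81.91797637939453, 77.26790618896484), 88.73969268798828)
gasket 373 ((618.0903930664062, 189.49432373046875), (57.35963439941406, 74.55056762695312), 7.364606857299805)
lockY 368 ((545.6705932617188, -224.45413208007812), (59.42675018310547, 39.50067901611328), 88.025146484375)
housing 69 ((541.565185546875, -292.55279541015625), (203.65476989746094, 56.505306243896484), 84.3594741821289)
```

View pics/crop1.png

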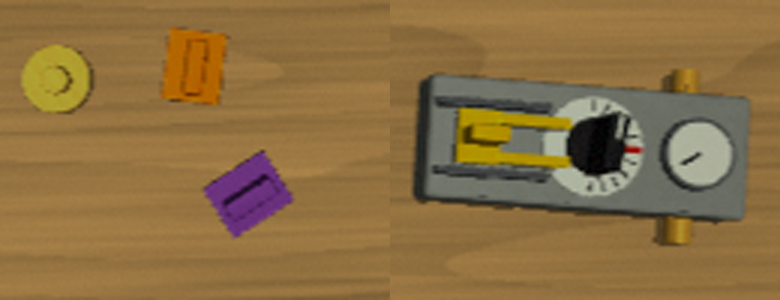

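The crop confirms it: the orange plug stands left of and above the purple look-alike, with its ridge near world x. The white line is off the red mark and the lock is back. Next I move above the plug.

```bash
cat >> h.py <<'E'
def go(x,y,z,yawdeg,n=None):
    """print shift in tool units (turn done after shift) to reach TCP target"""
    s=ctrl.read_state(); p=s['eef_pos']; w=s['tool_rot'][2]; d=np.array([x,y,z])-p
    t=np.array([d@[np.cos(w),np.sin(w),0],d@[np.sin(w),-np.cos(w),0],-d[2]])/25
    a=(yawdeg-np.degrees(w)+180)%360-180
    print('at',p.round(1),'yaw',np.degrees(w).round(2),'units',t.round(2),'turn',(-np.radians(a)/.08).round(2),'width',round(s['width'],1),'F',np.round(s['force'],1),'t',s['clock'],'q7',round(s['qpos'][6],2))
E
python3 -m crank '[[[-0.82,-0.92,0,0],[-0.82,-0.92,0,0],[-0.82,-0.92,0,0],[-0.82,-0.92,0,0],[-0.82,-0.92,0,0],[-0.82,-0.92,0,0],[-0.82,-0.92,0,0],[-0.82,-0.92,0,0],[-0.82,-0.92,0,0],[-0.82,-0.92,0,0]]]'
python3 -m crank '[[[-0.82,-0.92,0,0],[-0.82,-0.92,0,0],[-0.82,-0.92,0,0],[-0.82,-0.92,0,0],[-0.82,-0.92,0,0],[-0.82,-0.92,0,0],[-0.82,-0.92,0,-0.4],[-0.82,-0.92,0,-0.5],[-0.82,-0.92,0,-0.5],[-0.82,-0.92,0,-0.5],[0,0,0,0],[0,0,0,0]]]'
python3 - <<'E'
from h import *
go(453,43,231,170); d=snap('wrist','w1.png'); print(np.array(d['extrinsics']).round(2).tolist(),np.array(d['intrinsics'])[0].tolist(),proj(d,(456,43,62)))
E
```

```text
clock: 1.98
eef_pos: [328.1, 332.0, 231.5]
tool_rot: [3.141, 0.0, 2.819]
force: [0.3, 0.3, 0.5]
width: 85.1
gripper_force: 0.0
clock: 2.98
eef_pos: [455.8, 51.3, 231.4]
tool_rot: [-3.142, 0.001, 2.966]
force: [-0.2, 0.4, -0.1]
width: 85.4
gripper_force: 0.0
at [455.8  51.3 231.4] yaw 169.94 units [ 0.05 -0.35  0.02] turn -0.01 width 85.4 F [-0.2  0.4 -0.1] t 2.9833 q7 1.27
[[0.17, -0.94, -0.28, 384.72], [0.98, 0.17, 0.05, 64.09], [0.0, -0.29, 0.96, 372.37], [0.0, 0.0, 0.0, 1.0]] [423.7714413362832, 0.0, 316.48223275069927] [215.4 305.2]
```

View pics/w1.png

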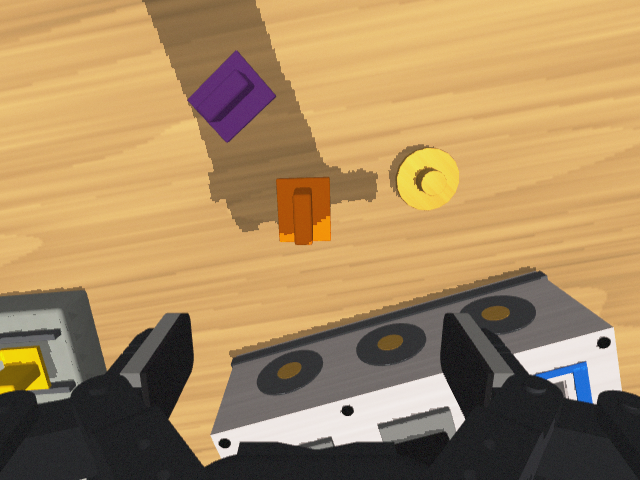

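Wrist view: the orange plug is at (210,303), nearly aligned with the tool. The brass plug at (180,428) and the purple one at (97,232) are clear of it. I fit the silhouette for an exact pose.

```bash
cat >> h.py <<'E'
from scipy.optimize import minimize
def box(lx,ly,z0,z1): return np.array([(sx*lx/2,sy*ly/2,z) for sx in(-1,1) for sy in(-1,1) for z in(z0,z1)])
def fit(d,mask,pts,x0,S=1):
    """fit x,y,yaw(deg) of hull of pts to mask"""
    def f(v):
        a=np.radians(v[2]);R=np.array([[np.cos(a),-np.sin(a),0],[np.sin(a),np.cos(a),0],[0,0,1]])
        u=np.array([proj0(d,q) for q in pts@R.T+[v[0],v[1],0]],np.float32)
        m=np.zeros(mask.shape,np.uint8); cv2.fillConvexPoly(m,np.round(cv2.convexHull(u)*256).astype(np.int32),255,cv2.LINE_AA,8)
        return np.abs(m/255.-mask).sum()/mask.sum()
    sx=np.array([[0,0,0],[8,0,0],[0,8,0],[0,0,6]])+np.array(x0)
    for _ in range(3):
        r=minimize(f,sx[0],method='Nelder-Mead',options=dict(initial_simplex=sx,xatol=.02,fatol=1e-5)); sx=np.array([[0,0,0],[3,0,0],[0,3,0],[0,0,2]])+r.x
    return r.x.round(2),round(r.fun,3)
def proj0(d,p):
    K=np.array(d['intrinsics']);E=np.array(d['extrinsics'])
    c=E[:3,:3].T@(np.array(p)-E[:3,3]); q=K@[c[0],-c[1],-c[2]]; return q[:2]/q[2]
def cmask(d,lo,hi,b):
    m=np.zeros((480,640)); h=cv2.inRange(cv2.cvtColor(d['img'],cv2.COLOR_RGB2HSV),lo,hi)>0
    m[b[0]:b[1],b[2]:b[3]]=h[b[0]:b[1],b[2]:b[3]]; return m
PL=np.vstack([box(54,44,22,28),box(40,14,28,62)])
E
python3 - <<'E'
from h import *
d=snap('wrist'); print(fit(d,cmask(d,(3,150,60),(20,255,255),(160,260,262,345)),PL,(455,43,-10)))
d=snap('top'); print('top',fit(d,cmask(d,(3,150,60),(18,255,255),(255,290,295,335)),PL,(455,43,-10)))
G=box(76,58,1,1)+[0,0,110]
m=cmask(d,(100,120,60),(125,255,255),(175,220,215,275)); c=cv2.findContours(m.astype(np.uint8),0,1)[0]; c=max(c,key=len); m2=np.zeros((480,640),np.uint8); cv2.drawContours(m2,[c],-1,1,-1)
print('gasket',fit(d,m2.astype(float),G,(618,189,97)))
go(455,43,231,170)
E
```

```text
(array([458.76,  40.24,  -7.83]), np.float64(0.076))
top (array([455.,  43., -10.]), np.float64(inf))
gasket (array([618.11, 189.39,  97.45]), np.float64(0.115))
at [454.5  54.3 231.3] yaw 170.3 units [-0.1  -0.44  0.01] turn 0.07 width 85.3 F [ 0.1  0.1 -0.5] t 3.1333 q7 1.27h.py:30: RuntimeWarning: divide by zero encountered in scalar divide
  return np.abs(m/255.-mask).sum()/mask.sum()
  np.max(np.abs(fsim[0] - fsim[1:])) <= fatol):
```

```bash
python3 - <<'E'
from h import *
go(458.8,40.2,33,172.2)
E
python3 -m crank '[[[-0.26,-0.54,0,-0.4],[0,0,0.9,0],[0,0,0.9,0],[0,0,0.9,0],[0,0,0.9,0],[0,0,0,0],[0,0,0,0],[0,0,0,0]]]'
python3 - <<'E'
from h import *
d=snap('wrist','w2.png'); print(fit(d,cmask(d,(3,150,60),(20,255,255),(100,330,222,400)),PL,(458,40,-8)))
go(458.8,40.2,33,172.2)
E
```

```text
at [454.5  54.3 231.3] yaw 170.3 units [-0.27 -0.53  7.93] turn -0.41 width 85.3 F [ 0.1  0.1 -0.5] t 3.1333 q7 1.27
clock: 3.8
eef_pos: [459.6, 39.5, 142.2]
tool_rot: [3.141, 0.001, 3.004]
force: [0.5, 0.7, 0.4]
width: 85.5
gripper_force: 0.0
(array([458.96,  40.2 ,  -9.53]), np.float64(0.093))
at [460.   39.3 142.5] yaw 172.11 units [0.05 0.03 4.38] turn -0.02 width 85.1 F [ 0.1 -1.1  1.2] t 3.85 q7 1.34
```

```bash
python3 -m crank '[[[0.04,0,0.8,0.26],[0,0,0.8,0],[0,0,0.8,0],[0,0,0.8,0],[0,0,0.8,0],[0,0,0.36,0],[0,0,0,0],[0,0,0,0]]]'
python3 -m crank '[[[0,0,0,0],[0,0,0,0],[0,0,0,0],[0,0,0,0],[0,0,0,0],[0,0,0,0],[0,0,0,0],[0,0,0,0]]]' 1
python3 -m crank '[[[0,0,-0.4,0],[0,0,-0.8,0],[0,0,-1,0],[0,0,-1,0],[0,0,-1,0],[0,0,-1,0],[0,0,-1,0],[0,0,-0.8,0],[0,0,0,0],[0,0,0,0],[0,0,0,0]]]'
python3 - <<'E'
from h import *
go(618,189.4,195,97.4)
d=snap('wrist','w3.png')
E
```

```text
clock: 4.52
eef_pos: [459.1, 38.9, 33.3]
tool_rot: [3.141, 0.001, 2.982]
force: [0.8, -0.1, 0.7]
width: 85.6
gripper_force: 0.0
clock: 5.18
eef_pos: [458.6, 38.8, 32.8]
tool_rot: [3.142, -0.0, 2.982]
force: [-0.7, 0.2, 5.2]
width: 12.8
gripper_force: 60.4
clock: 6.1
eef_pos: [457.6, 38.7, 207.1]
tool_rot: [-3.141, -0.002, 2.982]
force: [0.0, -0.1, -1.8]
width: 13.1
gripper_force: 59.7
at [457.6  38.7 207.1] yaw 170.86 units [-5.38  6.97  0.48] turn 16.03 width 13.1 F [ 0.  -0.1 -1.8] t 6.1 q7 1.32
```

View pics/w3.png

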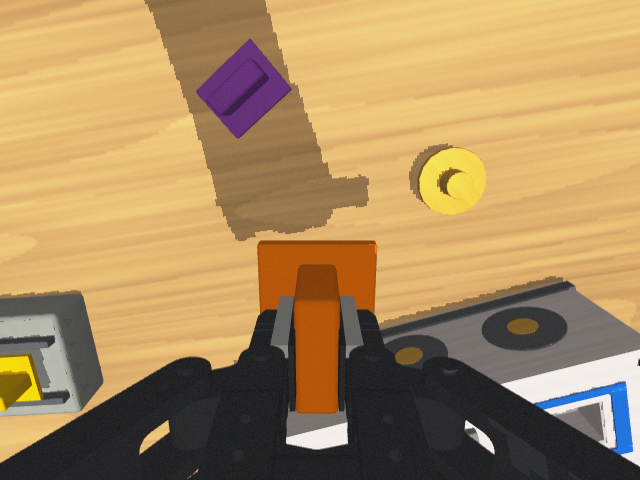

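The orange plug is held straight across its ridge: near flange edge at row 241, ridge foot at row 265, flange columns 258 to 377. I work out its offset in the tool.

```bash
python3 - <<'E'
from h import *
d=snap('wrist'); s=ctrl.read_state(); p=s['eef_pos']; w=s['tool_rot'][2]
tx=np.array([np.cos(w),np.sin(w)]);ty=np.array([np.sin(w),-np.cos(w)])
for rc,dz,o in [((241,317),22,27),((245,317),28,27),((265,317),28,20),((412,317),62,-20)]:
    q=at(d,rc,p[2]-33+dz)[:2]-p[:2]; print(rc,'x',(q@tx-o).round(1),'y',(q@ty).round(1))
for c in(258,377):
    q=at(d,(241,c),p[2]-11)[:2]-p[:2]; print('y edge',(q@ty).round(1))
    q=at(d,(300,c),p[2]-5)[:2]-p[:2]; print(' ',(q@ty).round(1))
E
```

```text
(241, 317) x -0.9 y 0.4
(245, 317) x -0.6 y 0.4
(265, 317) x -1.3 y 0.5
(412, 317) x 2.0 y 0.4
y edge -21.7
  -21.8
y edge 23.0
  23.0
```

```bash
python3 - <<'E'
from h import *
go(627.7,115,207,97.4)
E
python3 -m crank '[[[-0.78,0.51,0,0],[-0.78,0.51,0,0],[-0.78,0.51,0,0],[-0.78,0.51,0,0],[-0.78,0.51,0,0],[-0.78,0.51,0,0],[-0.78,0.51,0,0],[-0.78,0.51,0,0],[0,0,0,0],[0,0,0,0]]]'
python3 -m crank '[[[0,0,0,1],[0,0,0,1],[0,0,0,1],[0,0,0,1],[0,0,0,1],[0,0,0,1],[0,0,0,1],[0,0,0,1],[0,0,0,1],[0,0,0,1],[0,0,0,1],[0,0,0,1]]]'
python3 -m crank '[[[0,0,0,1],[0,0,0,1],[0,0,0,1],[0,0,0,1],[0,0,0,0],[0,0,0,0],[0,0,0,0],[0,0,0,0]]]'
python3 - <<'E'
from h import *
go(618,189.4,207,97.4)
d=snap('wrist','w4.png'); print(proj(d,(618,189.4,111)))
E
```

```text
at [457.4  38.7 206.5] yaw 170.86 units [-6.24  4.1  -0.02] turn 16.03 width 13.0 F [-0.4 -0.1 -1. ] t 6.2 q7 1.32
clock: 7.03
eef_pos: [628.3, 115.1, 205.2]
tool_rot: [-3.14, -0.004, 2.983]
force: [-1.2, -0.3, -1.1]
width: 13.1
gripper_force: 59.5
clock: 8.03
eef_pos: [627.0, 113.8, 206.5]
tool_rot: [-3.138, -0.001, 2.017]
force: [0.5, 0.2, -1.2]
width: 13.1
gripper_force: 59.7
clock: 8.7
eef_pos: [628.4, 114.5, 207.3]
tool_rot: [-3.14, -0.0, 1.703]
force: [-0.5, 0.3, -1.4]
width: 13.0
gripper_force: 59.7
at [628.4 114.5 207.3] yaw 97.57 units [ 3.03 -0.02  0.01] turn 0.04 width 13.0 F [-0.5  0.3 -1.4] t 8.7 q7 0.2
[108.5 313.4]
```

View pics/w4.png

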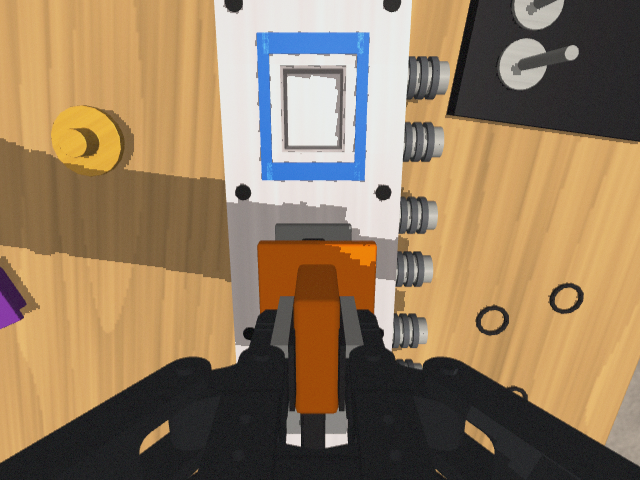

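The port frame shows fully (rows 32 to 180, columns 257 to 369) with the held plug below it. I fit it from this view.

```bash
cat >> h.py <<'E'
def gask(d,b,x0):
    m=cmask(d,(100,120,60),(125,255,255),b).astype(np.uint8)
    c=max(cv2.findContours(m,0,1)[0],key=cv2.contourArea); m2=np.zeros((480,640),np.uint8); cv2.drawContours(m2,[c],-1,1,-1)
    return fit(d,m2.astype(float),box(76,58,1,1)+[0,0,110],x0)
E
python3 - <<'E'
from h import *
d=snap('wrist'); g,e=gask(d,(15,200,240,385),(618,189.4,97.4)); print(g,e); go(g[0],g[1],207,g[2])
E
```

```text
[617.74 188.14  97.28] 0.042
at [628.6 114.5 207.4] yaw 97.55 units [ 2.98 -0.04  0.02] turn 0.06 width 12.9 F [ 0.5 -0.8 -0.6] t 8.8 q7 0.2
```

```bash
python3 -m crank '[[[0.75,0,0,0.06],[0.75,0,0,0],[0.75,0,0,0],[0.75,-0.06,0,0],[0,0,0.7,0],[0,0,0.7,0],[0,0,0.7,0],[0,0,0,0],[0,0,0,0],[0,0,0,0],[0,0,0,0]]]'
python3 - <<'E'
from h import *
d=snap('wrist'); go(618.2,188.6,121,97.3); snap('top','t2.png')
s=ctrl.read_state(); p=s['eef_pos']; w=s['tool_rot'][2]; g=np.array([617.74,188.14])-p[:2]
print('gasket in tool',(g@[np.cos(w),np.sin(w)]).round(2),(g@[np.sin(w),-np.cos(w)]).round(2))
E
```

```text
clock: 9.72
eef_pos: [618.7, 188.8, 156.4]
tool_rot: [3.14, -0.0, 1.697]
force: [-0.2, 0.9, -1.8]
width: 13.1
gripper_force: 59.5
at [618.6 188.9 156.3] yaw 97.23 units [-0.01 -0.02  1.41] turn -0.02 width 13.2 F [ 0.  -0.5 -1.7] t 9.7667 q7 0.11
gasket in tool -0.71 -0.8
```

```bash
python3 -m crank '[[[0,-0.04,0.2,0],[0,0,0.2,0],[0,0,0.2,0],[0,0,0.1,0],[0,0,0,0],[0,0,0,0]]]'
python3 - <<'E'
from h import *
go(618.2,188.6,121,97.3)
E
```

```text
clock: 10.32
eef_pos: [616.5, 188.7, 137.1]
tool_rot: [-3.14, 0.0, 1.697]
force: [-0.7, -0.3, -0.5]
width: 13.0
gripper_force: 59.5
at [616.5 188.7 137.1] yaw 97.24 units [-0.01  0.07  0.64] turn -0.01 width 13.0 F [-0.7 -0.3 -0.5] t 10.3167 q7 0.12
```

```bash
python3 -m crank '[[[0,0,0.15,0],[0,0,0.15,0],[0,0,0.1,0],[0,0,0,0],[0,0,0,0]]]'
python3 - <<'E'
from h import *
go(618.2,188.6,121,97.3)
E
```

```text
clock: 10.73
eef_pos: [616.6, 188.7, 127.2]
tool_rot: [-3.141, 0.0, 1.697]
force: [-0.5, -0.3, -1.0]
width: 13.4
gripper_force: 59.6
at [616.6 188.7 127.2] yaw 97.24 units [-0.01  0.06  0.25] turn -0.01 width 13.4 F [-0.5 -0.3 -1. ] t 10.7333 q7 0.12
```

```bash
python3 -m crank '[[[0,0,0.12,0],[0,0,0.1,0],[0,0,0.06,0],[0,0,0,0],[0,0,0,0]]]'
python3 - <<'E'
from h import *
go(618.2,188.6,121,97.3)
E
```

```text
clock: 11.15
eef_pos: [616.7, 188.8, 120.9]
tool_rot: [-3.141, -0.0, 1.697]
force: [-1.4, -0.8, 2.9]
width: 13.1
gripper_force: 60.2
at [616.7 188.8 120.9] yaw 97.25 units [-0.02  0.06 -0.  ] turn -0.01 width 13.1 F [-1.4 -0.8  2.9] t 11.15 q7 0.13
```

Contact begins at the expected height. I press lightly to confirm seating, then release and rise.

```bash
python3 -m crank '[[[0,0,0.08,0],[0,0,0.06,0],[0,0,0,0],[0,0,0,0]]]'
python3 -m crank '[[[0,0,0,0],[0,0,0,0],[0,0,0,0],[0,0,-0.1,0]]]' 0.3
python3 -m crank '[[[0,0,-0.4,0],[0,0,-0.8,0],[0,0,-0.8,0],[0,0,-0.8,0],[0,0,-0.8,0],[0,0,-0.8,0],[0,0,0,0],[0,0,0,0]]]'
python3 - <<'E'
from h import *
go(550,-309,230,0); d=snap('wrist','w5.png'); 
B=PL+[0,0,88]
print(fit(d,cmask(d,(3,150,60),(20,255,255),(100,420,200,440)),B,(617.5,188.5,97.3)))
E
```

```text
clock: 11.48
eef_pos: [616.8, 188.8, 120.8]
tool_rot: [3.141, -0.002, 1.697]
force: [-8.6, -0.6, 24.5]
width: 13.0
gripper_force: 63.5
clock: 11.82
eef_pos: [616.2, 188.7, 118.6]
tool_rot: [-3.14, 0.0, 1.697]
force: [0.1, -0.1, 0.4]
width: 29.8
gripper_force: 0.0
clock: 12.48
eef_pos: [617.6, 188.9, 231.2]
tool_rot: [3.139, -0.001, 1.697]
force: [0.4, -0.0, -0.2]
width: 29.7
gripper_force: 0.0
at [617.6 188.9 231.2] yaw 97.24 units [-19.41  -5.19   0.05] turn 21.21 width 29.7 F [ 0.4 -0.  -0.2] t 12.4833 q7 0.07
(array([618.22, 188.94,  97.02]), np.float64(0.151))
```

View pics/w5.png

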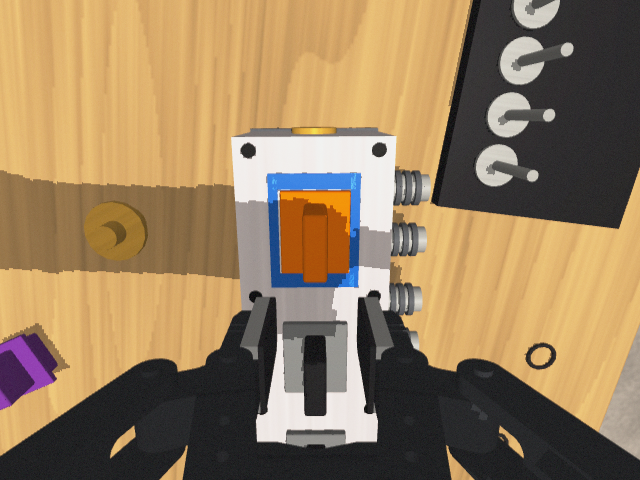

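The plug is home: a hard stop at the right height and the flange even within the blue frame (rows 190 to 275, columns 280 to 352). On to the regulator.

```bash
python3 -m crank '[[[-0.94,-0.23,0,0],[-0.94,-0.23,0,0],[-0.94,-0.23,0,0],[-0.94,-0.23,0,0],[-0.94,-0.23,0,0],[-0.94,-0.23,0,0],[-0.94,-0.23,0,0],[-0.94,-0.23,0,0],[-0.94,-0.23,0,0],[-0.94,-0.23,0,0],[-0.94,-0.23,0,0]]]'
python3 -m crank '[[[-0.94,-0.23,0,0],[-0.94,-0.23,0,0],[-0.94,-0.23,0,0],[-0.94,-0.23,0,0],[-0.94,-0.23,0,0],[-0.94,-0.23,0,0],[-0.94,-0.23,0,0],[-0.94,-0.23,0,0],[-0.94,-0.23,0,0],[-0.94,-0.23,0,0],[-0.94,-0.23,0,0],[0,0,0,0]]]' -1
python3 - <<'E'
from h import *
go(550,-340,231,97); d=snap('wrist','w6.png'); print(proj(d,(548,-309,79)),proj(d,(550,-214,79)))
for t in('knob_grip','lock_tab'):
    for r in ctrl.place_of('wrist',t): print(t,round(r['confidence'],2),np.round(r['position']),at(d,r['position'],79))
t=snap('top')
for n in('knob_grip','lock_tab'):
    for r in ctrl.place_of('top',n): print('top',n,round(r['confidence'],2),np.round(r['position']),at(t,r['position'],79))
E
```

```text
clock: 13.45
eef_pos: [585.5, -76.5, 228.3]
tool_rot: [-3.138, -0.001, 1.697]
force: [-0.2, 0.2, -0.3]
width: 30.0
gripper_force: 0.0
clock: 14.45
eef_pos: [553.2, -346.5, 228.4]
tool_rot: [-3.137, 0.004, 1.69]
force: [-0.9, -0.5, 0.9]
width: 85.3
gripper_force: 0.0
at [ 553.2 -346.5  228.4] yaw 96.83 units [ 0.27 -0.09 -0.1 ] turn -0.04 width 85.3 F [-0.9 -0.5  0.9] t 14.45 q7 0.9
[166.9 314.2] [ 12.8 335.6]
knob_grip 0.68 [163. 301.] [ 538.7 -307.7   79. ]
lock_tab 0.96 [ 18. 332.] [ 548.  -217.4   79. ]
top knob_grip 0.71 [230. 475.] [ 543.6 -311.6   79. ]
top lock_tab 0.89 [229. 432.] [ 548.  -215.7   79. ]
top lock_tab 0.63 [190. 326.] [636.9  13.3  79. ]
```

View pics/w6.png

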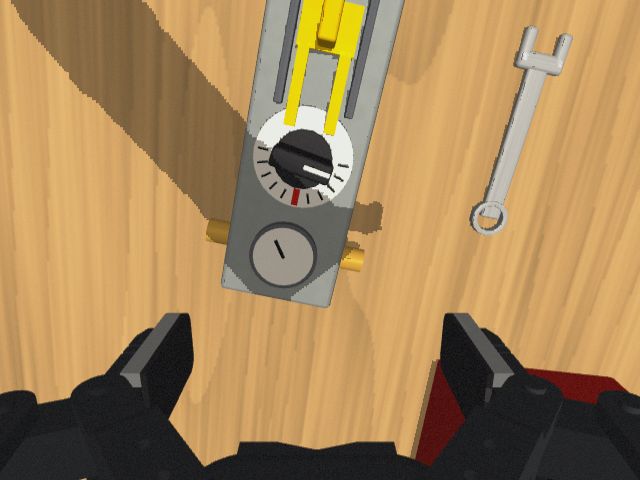

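The dial is centred at about (156,303), the red mark at (196,296), the gauge at (257,283). The white line runs (168,305) to (176,330), pointing image right and about 70° from the mark.

```bash
python3 - <<'E'
from h import *
d=snap('wrist'); im=d['img']; hsv=cv2.cvtColor(im,cv2.COLOR_RGB2HSV)
k=at(d,(156.5,303),46); g=at(d,(257,283),53); r=at(d,(196,296),46)
print('knob',k,'gauge',g,np.linalg.norm((k-g)[:2]),'yaw x',np.degrees(np.arctan2(*(k-g)[1::-1])),'red r',np.linalg.norm((r-k)[:2]),np.degrees(np.arctan2(*(k-r)[1::-1])))
def e(mask,z,n):
    c=max(cv2.findContours(mask.astype(np.uint8),0,1)[0],key=cv2.contourArea)
    P=np.array([at(d,(q[0][1],q[0][0]),z)[:2] for q in c],np.float32); h=cv2.convexHull(P); print(n,cv2.contourArea(c),cv2.fitEllipse(h),cv2.minAreaRect(P))
m=np.zeros((480,640)); m[95:215,245:362]=(hsv[95:215,245:362,2]<75); e(m,55,'dark')
m=np.zeros((480,640)); m[160:182,300:335]=(hsv[160:182,300:335,2]>150); e(m,92,'line')
m=np.zeros((480,640)); m[0:140,280:370]=(hsv[0:140,280:370,1]>150)&(hsv[0:140,280:370,2]>80); e(m,60,'lock')
E
python3 - <<'E'
import cv2; i=cv2.imread('pics/w6.png')[90:220,240:370]; cv2.imwrite('pics/c6.png',cv2.resize(i,(600,600),interpolation=cv2.INTER_CUBIC))
E
```

```text
knob [ 542.7 -297.3   46. ] gauge [ 536.5 -376.3   53. ] 79.242917664609 yaw x 85.51256722152414 red r 30.652895458667494 86.63353933657007
dark 2532.5 ((537.3414306640625, -308.4635925292969), (41.98622512817383, 62.06237030029297), 79.78384399414062) ((534.71923828125, -307.51458740234375), (57.588138580322266, 42.688812255859375), 1.8856438398361206)
line 169.0 ((562.177001953125, -299.3116760253906), (10.775516510009766, 15.172821044921875), 19.229415893554688) ((561.5143432617188, -299.6979675292969), (6.561948776245117, 13.71792221069336), 8.132901191711426)
lock 4728.5 ((545.216552734375, -242.43507385253906), (50.063140869140625, 101.05316162109375), 173.46786499023438) ((545.1094360351562, -241.5463409423828), (88.19996643066406, 39.80854797363281), 84.80543518066406)
```

View pics/c6.png

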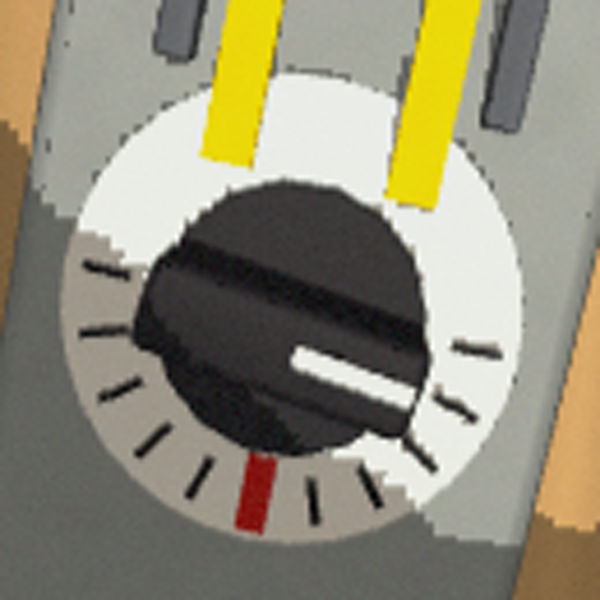

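```bash
python3 - <<'E'
from h import *
d=snap('wrist'); im=d['img'][:,:,::-1]; o=cv2.imread('pics/w6.png')
def loc(r,c,w=22):
    t=o[r-w:r+w,c-w:c+w]; m=cv2.matchTemplate(im,t,cv2.TM_CCOEFF_NORMED); _,v,_,l=cv2.minMaxLoc(m); return (l[1]+w,l[0]+w,round(v,2))
D=loc(156,303,55);G=loc(257,283,34);L0=loc(168,305,10);print(D,G,L0)
k=at(d,(D[0]+.5,D[1]),46); g=at(d,G[:2],53); print(k,g,np.linalg.norm((k-g)[:2]),np.degrees(np.arctan2(*(k-g)[1::-1])))
D=np.array(D[:2])
rl=D+[90+372*.2167-156-90+90,0] if 0 else None
f=lambda x,y,z: at(d,(D[0]-156+90+y/4.615, D[1]-303+240+x/4.615),z)
a,b=f(294,358,92),f(412,398,92); print('line',a,b,np.degrees(np.arctan2(*(b-a)[1::-1])))
a,b=f(262,455,46),f(250,533,46);print('red',a,b,np.degrees(np.arctan2(*(b-k)[1::-1])))
for x,y in((228,160),(411,205)): print('prong tip',f(x,y,58))
go(k[0],k[1],231,0)
for t in('knob_grip','lock_tab'):
    for r in ctrl.place_of('wrist',t): print(t,round(r['confidence'],2),np.round(r['position']),at(d,r['position'],79))
print(np.array(d['extrinsics'])[:3,3])
E
```

```text
(167, 296, 0.93) (266, 276, 0.95) (180, 298, 0.97)
[ 538.5 -306.5   46. ] [ 531.8 -384.9   53. ] 78.68576745511221 85.11541752949853
line [ 541.2 -307.9   92. ] [ 558.6 -311.4   92. ] -11.37324270185935
red [ 536.5 -331.6   46. ] [ 536.  -345.3   46. ] -93.68664217295714
prong tip [ 526.7 -283.7   58. ]
prong tip [ 555.7 -286.9   58. ]
at [ 556.9 -338.7  229.4] yaw 97.34 units [ 1.37 -0.57 -0.06] turn 21.24 width 85.3 F [ 0.2  0.4 -0.1] t 14.85 q7 0.9
knob_grip 0.7 [174. 293.] [ 538.1 -306.8   79. ]
lock_tab 0.64 [ 32. 324.] [ 547.4 -216.3   79. ]
[ 548.66193579 -266.17137122  370.31263092]
```

```bash
python3 -m crank '[[[0.68,-0.28,0,0],[0.68,-0.28,0,0],[0,0,0,-0.9],[0,0,0,-0.9],[0,0,0,-0.9],[0,0,0,-0.9],[0,0,0,-0.9],[0,0,0,-0.9],[0,0,0,-0.9],[0,0,0,-0.9],[0,0,0,-0.9],[0,0,0,-0.9]]]' 0.05
python3 -m crank '[[[0,0,0.5,-0.9],[0,0,0.5,-0.9],[0,0,0.5,-0.9],[0,0,0.5,-0.9],[0,0,0.5,-0.9],[0,0,0.5,-0.9],[0,0,0,-0.9],[0,0,0,-0.25],[0,0,0,0],[0,0,0,0],[0,0,0,0],[0,0,0,0]]]'
python3 - <<'E'
from h import *
go(538.4,-306.7,64,168.6); d=snap('wrist','w7.png')
for t in('knob_grip','lock_tab'):
    for r in ctrl.place_of('wrist',t): print(t,round(r['confidence'],2),np.round(r['position']),at(d,r['position'],79))
E
```

```text
clock: 15.95
eef_pos: [538.3, -307.8, 229.7]
tool_rot: [-3.141, -0.0, 2.421]
force: [-0.1, -0.0, -0.1]
width: 40.4
gripper_force: 0.0
clock: 16.95
eef_pos: [538.5, -308.2, 155.0]
tool_rot: [-3.141, 0.0, 2.94]
force: [-0.5, 0.4, 0.6]
width: 40.9
gripper_force: 0.0
at [ 538.5 -308.2  155. ] yaw 168.48 units [0.01 0.06 3.64] turn -0.03 width 40.9 F [-0.5  0.4  0.6] t 16.95 q7 1.9
knob_grip 0.62 [252. 316.] [ 538.2 -308.3   79. ]
lock_tab 0.68 [236. 487.] [ 547.8 -216.9   79. ]
```

View pics/w7.png

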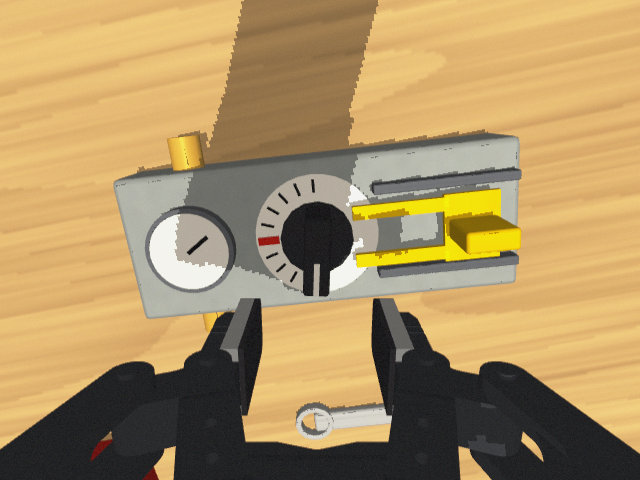

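The knob bar (rows 200 to 295, column 316) stands straight and centred between the fingers. Now down, grip and turn.

```bash
python3 -m crank '[[[0,0.03,0.7,0],[0,0,0.7,0],[0,0,0.7,0],[0,0,0.7,0],[0,0,0.5,0],[0,0,0.34,0],[0,0,0,0],[0,0,0,0],[0,0,0,0]]]'
python3 -m crank '[[[0,0,0,0],[0,0,0,0],[0,0,0,0],[0,0,0,0],[0,0,0,0],[0,0,0,0]]]' 1
python3 -m crank '[[[0,0,0,0.5],[0,0,0,0.8],[0,0,0,0.8],[0,0,0,0.8],[0,0,0,0.8],[0,0,0,0.8],[0,0,0,0.8],[0,0,0,0.8],[0,0,0,0.8],[0,0,0,0.8],[0,0,0,0],[0,0,0,0]]]'
```

```text
clock: 17.85
eef_pos: [539.0, -307.8, 64.4]
tool_rot: [-3.141, 0.001, 2.941]
force: [-0.2, 0.2, 0.2]
width: 40.7
gripper_force: 0.0
clock: 18.35
eef_pos: [538.8, -308.2, 64.6]
tool_rot: [-3.14, 0.001, 2.941]
force: [-0.4, -0.6, 4.4]
width: 13.2
gripper_force: 59.5
clock: 19.35
eef_pos: [538.5, -308.9, 64.7]
tool_rot: [-3.14, 0.002, 2.324]
force: [-1.0, -2.7, 7.4]
width: 12.7
gripper_force: 59.7
```

```bash
python3 -m crank '[[[0,0,0,0.9],[0,0,0,0.9],[0,0,0,0.9],[0,0,0,0.9],[0,0,0,0.9],[0,0,0,0.9],[0,0,0,0.9],[0,0,0,0.9],[0,0,0,0.9],[0,0,0,0.9],[0,0,0,0.9],[0,0,0,0.7]]]'
python3 -m crank '[[[0,0,0,0],[0,0,0,0],[0,0,0,0],[0,0,0,0]]]'
```

```text
clock: 20.35
eef_pos: [537.3, -309.3, 64.6]
tool_rot: [-3.141, 0.003, 1.473]
force: [-4.8, -2.5, 6.8]
width: 12.8
gripper_force: 59.8
clock: 20.68
eef_pos: [537.3, -309.3, 64.6]
tool_rot: [-3.141, 0.003, 1.476]
force: [-2.7, -2.8, 7.3]
width: 13.2
gripper_force: 59.9
```

Yaw is 1.476 rad (84.6°). I release, rise and check.

```bash
python3 -m crank '[[[0,0,0,0],[0,0,0,0],[0,0,0,0],[0,0,-0.5,0],[0,0,-1,0],[0,0,-1,0],[0,0,-1,0],[0,0,-1,0],[0,0,-1,0],[-0.6,0,-0.5,0],[-0.6,0,0,0],[0,0,0,0]]]' 0.05
python3 -m crank '[[[0,0,0,0],[0,0,0,0],[0,0,0,0]]]'
python3 - <<'E'
from h import *
go(547.5,-216.5,70,84.5); d=snap('wrist','w8.png')
for t in('knob_grip','lock_tab'):
    for r in ctrl.place_of('wrist',t): print(t,round(r['confidence'],2),np.round(r['position']),at(d,r['position'],79))
i=d['img'][:,:,::-1]; cv2.imwrite('pics/c8.png',cv2.resize(i[0:300,200:440],(640,800))[:600])
E
```

```text
clock: 21.68
eef_pos: [535.1, -341.0, 216.0]
tool_rot: [3.139, 0.004, 1.474]
force: [0.7, -1.3, -0.2]
width: 40.6
gripper_force: 0.0
clock: 21.93
eef_pos: [535.7, -335.6, 212.9]
tool_rot: [-3.14, -0.002, 1.478]
force: [0.1, 0.2, -0.2]
width: 41.0
gripper_force: 0.0
at [ 535.7 -335.6  212.9] yaw 84.7 units [4.79 0.03 5.72] turn 0.04 width 41.0 F [ 0.1  0.2 -0.2] t 21.9333 q7 0.8
knob_grip 0.86 [187. 310.] [ 535.3 -307.6   79. ]
lock_tab 0.97 [ 35. 315.] [ 547.2 -218.1   79. ]
```

View pics/c8.png

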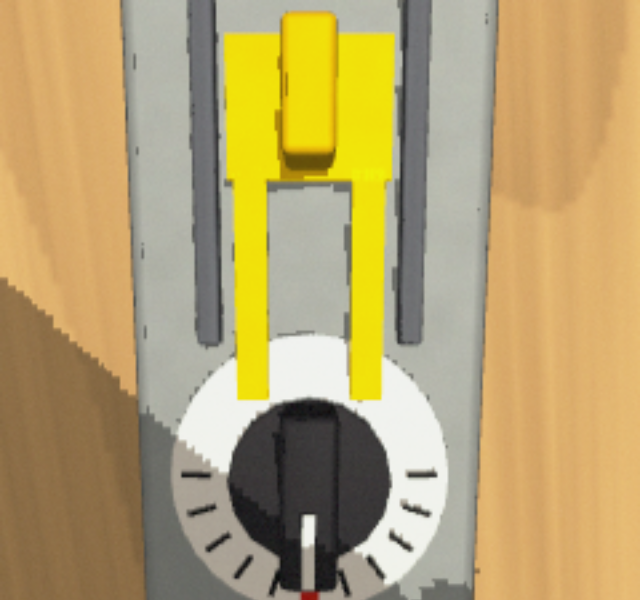

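The white line points at the red mark. The lock is still back, with its tab at (35,315) in the wrist picture. Next I grip the tab.

```bash
python3 -m crank '[[[0.95,0,0,0.04],[0.95,0.02,0,0],[0.95,0,0,0],[0.95,0,0,0],[0.95,0,0,0],[0,0,0.8,0],[0,0,0.8,0],[0,0,0.8,0],[0,0,0,0],[0,0,0,0],[0,0,0,0]]]'
python3 - <<'E'
from h import *
go(547.1,-217.5,65,84.5)
d=snap('wrist')
for r in ctrl.place_of('wrist','lock_tab'): print(round(r['confidence'],2),np.round(r['position']),at(d,r['position'],79))
E
```

```text
clock: 23.0
eef_pos: [547.9, -219.5, 154.4]
tool_rot: [3.141, 0.001, 1.474]
force: [-0.1, -0.7, 0.6]
width: 40.5
gripper_force: 0.0
at [ 547.9 -219.5  154.4] yaw 84.44 units [ 0.08 -0.04  3.58] turn -0.01 width 40.5 F [-0.1 -0.7  0.6] t 23.0 q7 0.68
0.72 [249. 311.] [ 546.8 -215.9   79. ]
```

```bash
python3 -m crank '[[[0.1,-0.04,0.7,0],[0,0,0.7,0],[0,0,0.7,0],[0,0,0.7,0],[0,0,0.5,0],[0,0,0.28,0],[0,0,0,0],[0,0,0,0],[0,0,0,0]]]'
python3 -m crank '[[[0,0,0,0],[0,0,0,0],[0,0,0,0],[0,0,0,0],[0,0,0,0],[0,0,0,0]]]' 1
python3 -m crank '[[[-0.2,0,0,0],[-0.2,0,0,0],[-0.2,0,0,0],[-0.2,0,0,0],[-0.2,0,0,0],[-0.2,0,0,0],[0,0,0,0],[0,0,0,0]]]'
```

```text
clock: 23.85
eef_pos: [547.3, -217.0, 65.0]
tool_rot: [3.141, 0.001, 1.474]
force: [0.1, 0.2, 0.5]
width: 40.5
gripper_force: 0.0
clock: 24.35
eef_pos: [546.0, -216.6, 64.9]
tool_rot: [-3.14, -0.0, 1.474]
force: [-3.3, 0.3, 6.7]
width: 10.9
gripper_force: 59.5
clock: 25.02
eef_pos: [543.1, -247.5, 64.9]
tool_rot: [-3.141, 0.001, 1.473]
force: [-2.1, -0.9, 6.7]
width: 10.9
gripper_force: 59.5
```

Moving freely: 31 mm done, about 14 mm to the stop.

```bash
python3 -m crank '[[[-0.15,0,0,0],[-0.15,0,0,0],[-0.15,0,0,0],[-0.12,0,0,0],[0,0,0,0],[0,0,0,0]]]'
python3 - <<'E'
from h import *
go(542.7,-262.4,65,84.5)
E
```

```text
clock: 25.52
eef_pos: [542.0, -259.9, 64.9]
tool_rot: [-3.14, -0.001, 1.474]
force: [-3.0, 2.1, 7.9]
width: 10.8
gripper_force: 59.8
at [ 542.  -259.9   64.9] yaw 84.47 units [-0.09  0.04 -0.  ] turn -0.01 width 10.8 F [-3.   2.1  7.9] t 25.5167 q7 0.8
```

```bash
python3 -m crank '[[[-0.08,0,0,0],[-0.06,0,0,0],[0,0,0,0],[0,0,0,0]]]'
```

```text
clock: 25.85
eef_pos: [542.0, -260.1, 64.9]
tool_rot: [-3.139, -0.006, 1.476]
force: [-2.8, 8.5, 12.1]
width: 10.6
gripper_force: 60.3
```

The force rose with no further motion, so this is the end stop. I release, rise and check.

```bash
python3 -m crank '[[[0,0,0,0],[0,0,0,0],[0,0,0,0],[0,0,0,0],[0,0,-0.5,0],[0,0,-1,0],[0,0,-1,0],[0,0,-1,0],[0,0,-1,0],[0,0,-1,0],[-0.8,0,-0.5,0],[-0.8,0,0,0]]]' 0.05
python3 -m crank '[[[-0.8,0,0,0],[-0.8,0,0,0],[0,0,0,0],[0,0,0,0],[0,0,0,0],[0,0,0,0]]]'
python3 - <<'E'
from h import *
go(0,0,0,0); d=snap('wrist','w9.png'); P={}
for t in('knob_grip','lock_tab'):
    for r in ctrl.place_of('wrist',t): print(t,round(r['confidence'],2),np.round(r['position']),at(d,r['position'],79))
t=snap('top')
print('gasket/plug top')
print(fit(t,cmask(t,(3,150,60),(18,255,255),(175,220,220,270)),PL+[0,0,88],(617.5,188.5,97.3)),gask(t,(175,220,215,275),(618,189,97)))
a=cv2.resize(d['img'][60:300,200:440],(400,400)); b=cv2.resize(t['img'][170:230,210:270],(400,400),interpolation=cv2.INTER_CUBIC)
cv2.imwrite('pics/c9.png',np.hstack([a,b])[:,:,::-1])
E
```

```text
clock: 26.85
eef_pos: [540.5, -304.5, 218.6]
tool_rot: [3.136, 0.002, 1.477]
force: [-0.9, -1.1, 0.0]
width: 40.9
gripper_force: 0.0
clock: 27.35
eef_pos: [534.8, -342.2, 214.1]
tool_rot: [-3.141, -0.001, 1.475]
force: [-0.2, -1.1, -0.2]
width: 40.5
gripper_force: 0.0
at [ 534.8 -342.2  214.1] yaw 84.53 units [ 11.59 -22.6    8.57] turn 18.44 width 40.5 F [-0.2 -1.1 -0.2] t 27.35 q7 0.8
knob_grip 0.7 [176. 313.] [ 537.1 -307.3   79. ]
lock_tab 0.94 [100. 315.] [ 543.3 -261.1   79. ]
gasket/plug top
(array([619.84, 190.12,  97.86]), np.float64(0.177)) (array([618.38, 189.31,  97.56]), np.float64(0.118))
```

View pics/c9.png

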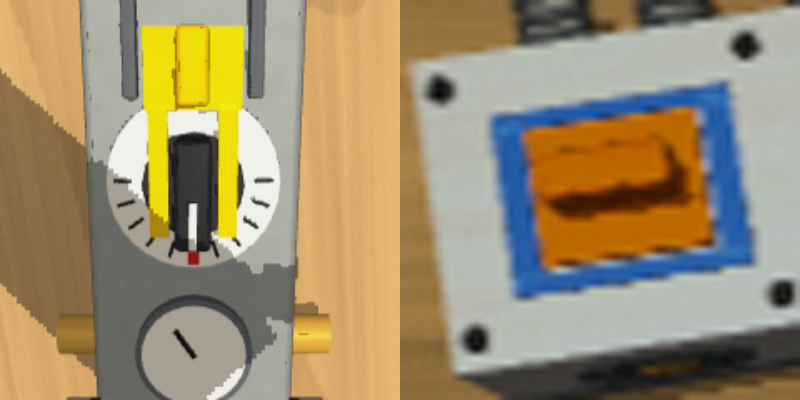

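The lock's prongs sit either side of the bar with the tab 46 mm from the axis. The line is on the red mark, and the plug is flat in the frame. I hand in.

```bash
python3 -c "
from cell import ctrl
print(ctrl.finish_job())"
```

```text
the job is handed in; nothing more can be done
None
```

I handed the job in: the orange plug is home in the blue-framed port, the knob's white line is on the red mark, and the lock is over the knob at its end stop; I kept the arm clear of the brass plug, wrench and spray can, and no verdict came back.

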